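# Index the rotary nest towards the bin of steel clips

### The arm

A 7-joint arm with a two-finger parallel gripper is mounted at the origin on the work surface. World frame = base frame: x ahead of the robot, y to its left, z up, the work surface at z = 0. Lengths are in mm, angles in rad, forces in N, time in s.
With the tool pointing down it reaches from about 400 to 875 mm from the base axis. Payload 4.4 kg.
Tool frame: the origin (TCP) lies midway between the tips of the shut fingers; the grasp point (between the pads) lies 19 mm behind it; z points along the fingers, y is the line along which they close (so a half turn about z gives the same grasp; the last joint's range is limited). The gripper opens to 85 mm and grips with 20 to 120 N. Pads are 22 mm wide; open, the fingers measure 114 mm over their backs; the gripper's body (76 mm by 85 mm) begins 54 mm behind the grasp point. The pads swing forward as they close: fully open they stand 13 mm farther back than shut.
Start: joints at [-1.178, 0.628, 0.038, 1.517, -0.027, 0.996, -0.02], TCP at [287.847, 582.805, 231.313] pointing down, gripper open.
Joint ranges: [-3.06, 3.06], [-0.37, 2.12], [-1.25, 1.32], [0.18, 2.47], [-1.1, 4.24], [0.23, 1.98], [-2.94, 2.94]. Speed limits (rad/s): [2.57, 2.57, 3.14, 3.14, 3.14, 3.14, 3.14].

### API

Orientations are given as [roll, pitch, yaw] about the fixed x, y, z axes, in that order (R = Rz(yaw) Ry(pitch) Rx(roll)).
In Python, from cell import read_state, get_image, finish_job gives the robot as it stands.
- The arm moves only by the tool send_rows, never from a script. Its argument "series" is a list of rows, each an object of numbers: "ax", "ay", "az": the turn, a rotation vector about the tool's x, y, z in rad; "dx", "dy", "dz": the shift along the tool's x, y, z in cm; "hand": the closure, from 0 (fully open) to 1 (shut). In form: [{"ax": .., "ay": .., "az": .., "dx": .., "dy": .., "dz": .., "hand": ..}, ...]. A call has 1 to 10 rows; each row is the pose to reach, as a shift and turn from the pose commanded when the call began, along the tool's axes at that moment; what a row does not reach only later rows make up. A row lasts 1/10 s, in which the tool goes at most 50 mm and 8.59 degrees, less where a joint would pass 70% of its speed; a pose out of reach is approached as far as the arm can. A call with a gripper value outside its range is refused whole. The fingers move at their own pace and stop on an object; the grip force is fixed at half the most. Time passes only in rows, so rows that repeat a pose let the fingers close. It gives the time, the measured TCP pose, the force, the opening and the grip force at its end, in the units of the state.
- read_state(): the state, without advancing time (a new reading comes with each control period).
- get_image(name): name is "side" or "top" or "wrist"; returns a dict with "pixels" (384x512x3 uint8, red, green, blue), "mtx" (3x3 intrinsics, pixels), "k1" (the pictures are not rectified: a ray, as slopes to the right and down, at radius r is drawn at 1 + k1 r^2 times it, then the intrinsics apply), "R" (3x3) and "t" (3): a world point X has camera coordinates R X + t. Camera axes: x right, y down, z forward; pixel columns grow to the right and rows downward; lengths in mm; the calibration is good to about 2 mm. A picture is of the moment at which its call begins. There is no depth.
- finish_job(): hands the job in; it is judged then, once.
The state is a dict: "clock": time; "qpos": joint angles; "qd": joint speeds; "tau": joint torques, N m; "eef_pos": TCP position; "tool_rot": TCP orientation; "force": force on the tool from outside, world axes, zero at the start; "torque": the same for the moment, N m; "width": finger opening in mm; "gripper_force": force on a finger pad.
Only numpy, scipy, OpenCV 4.12 (cv2) and the standard library are available. Lean on these libraries where they do the work, as an engineer would, in place of code of your own. Each camera call takes 0.05 s, during which the arm holds its last target. There are 200 camera calls.

### The job

The nest is to be loaded with steel clips next, so turn it one hole towards the bin of steel clips (not the bin of black plastic blocks). Pull the spring plunger straight up by its black knob until its pin is clear, only then swing the arm to the very next hole on that bin's side, and let the plunger snap fully home there.

Things in the scene. Friction and masses are not known exactly. Their poses are not given: they have to be found in the camera images.
- plunger_knob (a point): Centre of the black plunger knob (upright cylinder 32 mm wide, 28 mm tall) on the free end of the flat aluminium arm of the indexing fixture, over a 25 mm wide collar that tops out 28 mm below this point. It spins freely, so the hand need not turn with the arm. z is up; x points level to the arm's upright pivot axis, 120 mm away, where the nest (within 50 mm of the axis) tops out 14 mm lower.
- plunger (a joint): Pull of the spring plunger straight up, in m: 0 home in a hole, 0.030 at its stop. The spring pulls down with 5 N (home) to 10 N (stop). The pin clears the steel index plate from 0.024 up. Let go within 12 mm of a hole's middle, it slides down the hole's tapered mouth (36 mm wide) and centres itself.
- index_arm (a joint): Angle of the arm about its pivot, in rad: 0 in the middle hole, where it starts, pointing from the pivot roughly to the robot; positive is clockwise from above, the knob going to the robot's left (+y). The index plate under the knob has five holes: -1.047, -0.524, 0, 0.524, 1.047 (30 degrees apart). The arm swings lightly, stays where left, and turns the nest.
- clip_bin_mid (a point): Middle of the grey plastic bin (280 x 190 mm, 110 mm tall) full of shiny steel clips, 80 mm above the table. It stands on the left (y > 0) or the right (y < 0) of the fixture; an equal grey bin full of black plastic blocks stands on the other side. Both are fixed.

How it is judged:
By the outcome, as a careful person would: the job done as asked, in the order asked, and still so for the second after the job is handed in, with the robot touching nothing.
It also fails if it takes over 32 s, if anything falls off the work surface, if the arm or the gripper's body presses on something with over 40 N, if the wrist force passes 120 N, or if a joint passes its speed limit or range.

## Working session

There is one attempt and no reset: what is moved stays moved. The work goes in short steps, Python scripts to look and compute and a tool call to move; the robot and the scene stay as the last step left them, time stands still between calls to the robot, and variables do not carry over. Pictures are saved under pics/ and viewed, at most 10 in all, crops included, and the job is handed in when it is done.

Besides the shell and the picture viewer there is one more tool, called after "Call:" by a JSON object that holds its "api" and its "payload", one argument or row to a line. send_rows: Moves the arm, as the interface text tells. Its arguments: {"type":"object","properties":{"series":{"type":"array","items":{"type":"object","properties":{"ax":{"type":"number"},"ay":{"type":"number"},"az":{"type":"number"},"dx":{"type":"number"},"dy":{"type":"number"},"dz":{"type":"number"},"hand":{"type":"number"}}}}},"required":["series"]}

```bash
mkdir -p pics; cat > h.py <<'E'
import numpy as np, cv2
from cell import read_state, get_image, finish_job
def snap(n,f):
    d=get_image(n); cv2.imwrite('pics/'+f,d['pixels'][:,:,::-1]); return d
def ray(d,u,v):
    K=np.array(d['mtx']);k=d['k1'];R=np.array(d['R']);t=np.array(d['t'])
    p=cv2.undistortPoints(np.array([[[u,v]]],float),K,np.array([k,0,0,0.]))[0,0]
    return -R.T@t, R.T@np.array([p[0],p[1],1])
def onz(d,u,v,z):
    o,r=ray(d,u,v); return o+r*(z-o[2])/r[2]
def cross(a,b):
    (o1,r1),(o2,r2)=a,b
    s=np.linalg.lstsq(np.stack([r1,-r2],1),o2-o1,rcond=None)[0]
    p,q=o1+s[0]*r1,o2+s[1]*r2
    return (p+q)/2,np.linalg.norm(p-q)
E
python3 - <<'E'
from h import *
a=snap('side','s.png');b=snap('top','t.png')
import pickle;pickle.dump((a,b),open('v0.pkl','wb'))
im=np.hstack([a['pixels'],b['pixels']])[:,:,::-1]
cv2.imwrite('pics/st.png',np.vstack([a['pixels'],b['pixels']])[:,:,::-1])
s=read_state();print(s)
for d in(a,b):print(-np.array(d['R']).T@d['t'])
E
```

```text
{'clock': 0.1, 'qpos': array([-1.17777816,  0.62927612,  0.03841266,  1.51827532, -0.02701994,
        0.99632091, -0.02000436]), 'qd': array([ 0.00177196, -0.00041209, -0.00233676, -0.00192057,  0.00068521,
        0.00024331, -0.00106132]), 'tau': array([ 4.00888879e-03, -5.64534009e+01,  1.23092003e+00, -1.93973905e+01,
        1.13157326e-02,  5.39120476e-03, -5.51435718e-06]), 'eef_pos': array([287.5740972 , 582.28371026, 230.46354973]), 'tool_rot': array([-3.13982942e+00, -1.61329302e-05,  2.68278506e+00]), 'force': array([0.76748771, 0.1393395 , 0.27229968]), 'torque': array([-0.02329762,  0.00918807, -0.05217797]), 'gripper_force': 0.0, 'width': 85.72437743820903}
[ 549.72568137 -862.27130648 1105.92219112]
[ 479.34459176    4.73129611 1197.38851452]
```

View pics/s.png

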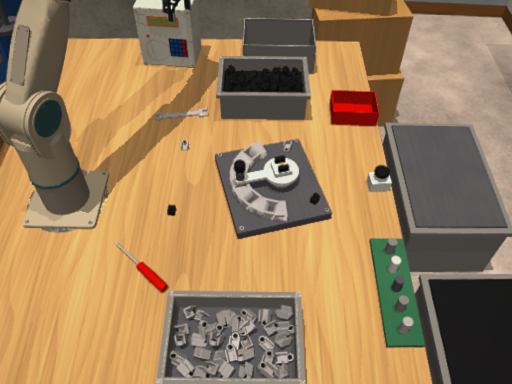

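View pics/t.png

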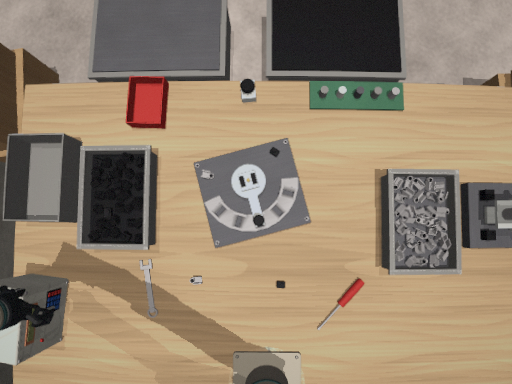

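The clips bin is on the right (top view, ~(423,222); y<0), so the target hole is -0.524. The knob is at about (259,220) in the top view and (240,167) in the side view.

```bash
python3 - <<'E'
from h import *
import pickle;a,b=pickle.load(open('v0.pkl','rb'))
def dark(d,u,v,r=14):
    g=d['pixels'].max(2); m=(g<45).astype(np.uint8)
    n,l,s,c=cv2.connectedComponentsWithStats(m)
    for i in range(1,n):
        if np.hypot(*(c[i]-[u,v]))<r and s[i][4]>10: print(s[i],c[i])
dark(a,240,166);dark(b,259,220)
P,e=cross(ray(a,240,167),ray(b,259,220));print(P,e)
for z in (80,100,120):print(z,onz(b,259,220,z),onz(b,249,181,z-14),onz(b,423,222,80))
A=cv2.resize(a['pixels'][130:240,205:335],None,fx=5,fy=5)
B=cv2.resize(b['pixels'][130:250,190:315],None,fx=5,fy=5)
cv2.imwrite('pics/c.png',B[:,:,::-1]);cv2.imwrite('pics/d.png',A[:,:,::-1])
E
```

```text
[235 161  10  18 115] [239.31304348 167.13913043]
[239 176   4   4  13] [240.53846154 177.61538462]
[254 215   9   9  15] [257.         217.93333333]
[501.57260799  24.84904101 118.75674951] 1.6997593491251106
80 [501.49329833  25.5040035   80.        ] [616.08578591  55.97941559  66.        ] [ 497.41562587 -452.76793808   80.        ]
100 [501.09686134  25.13219536 100.        ] [613.66855801  55.07348242  86.        ] [ 497.41562587 -452.76793808   80.        ]
120 [500.70042436  24.76038722 120.        ] [611.25133011  54.16754924 106.        ] [ 497.41562587 -452.76793808   80.        ]
```

View pics/c.png

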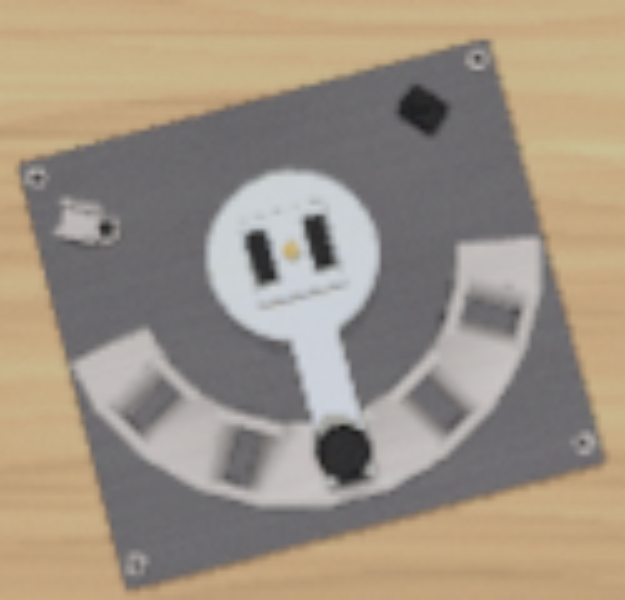

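View pics/d.png

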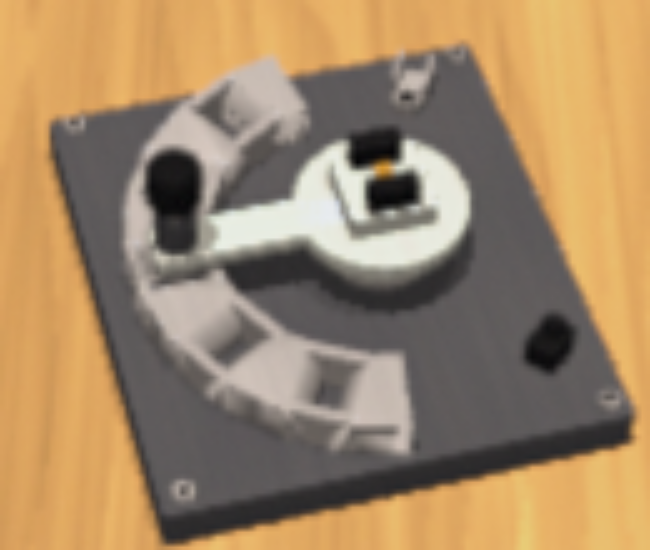

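The knob sits at about (502,26,119) with the pivot at about (613,57). I'm moving above the knob for a close look.

Call:
{"api": "send_rows", "payload": {
  "series": [
    {"dx":-3.5,"dy":-3.2,"az":-0.07,"hand":0},
    {"dx":-7,"dy":-6.4,"az":-0.14,"hand":0},
    {"dx":-10.5,"dy":-9.6,"az":-0.21,"hand":0},
    {"dx":-14,"dy":-12.8,"az":-0.28,"hand":0},
    {"dx":-17.5,"dy":-16,"az":-0.35,"hand":0},
    {"dx":-21,"dy":-19.2,"az":-0.42,"hand":0},
    {"dx":-24.5,"dy":-22.4,"az":-0.49,"hand":0},
    {"dx":-28,"dy":-25.6,"az":-0.56,"hand":0},
    {"dx":-31.5,"dy":-28.8,"az":-0.63,"hand":0},
    {"dx":-35,"dy":-32,"az":-0.7,"hand":0}
  ]
}}

```text
invalid input at $.series[0]: expected keys ax, ay, az, dx, dy, dz, hand
```

Call:
{"api": "send_rows", "payload": {
  "series": [
    {"ax":0,"ay":0,"dz":0,"dx":-3.5,"dy":-3.2,"az":-0.07,"hand":0},
    {"ax":0,"ay":0,"dz":0,"dx":-7,"dy":-6.4,"az":-0.14,"hand":0},
    {"ax":0,"ay":0,"dz":0,"dx":-10.5,"dy":-9.6,"az":-0.21,"hand":0},
    {"ax":0,"ay":0,"dz":0,"dx":-14,"dy":-12.8,"az":-0.28,"hand":0},
    {"ax":0,"ay":0,"dz":0,"dx":-17.5,"dy":-16,"az":-0.35,"hand":0},
    {"ax":0,"ay":0,"dz":0,"dx":-21,"dy":-19.2,"az":-0.42,"hand":0},
    {"ax":0,"ay":0,"dz":0,"dx":-24.5,"dy":-22.4,"az":-0.49,"hand":0},
    {"ax":0,"ay":0,"dz":0,"dx":-28,"dy":-25.6,"az":-0.56,"hand":0},
    {"ax":0,"ay":0,"dz":0,"dx":-31.5,"dy":-28.8,"az":-0.63,"hand":0},
    {"ax":0,"ay":0,"dz":0,"dx":-35,"dy":-32,"az":-0.7,"hand":0}
  ]
}}

```text
clock: 1.1
eef_pos: [460.2, 139.0, 231.2]
tool_rot: [-3.142, -0.0, -2.897]
force: [0.6, -0.2, -0.8]
width: 85.4
gripper_force: 0.0
```

Call:
{"api": "send_rows", "payload": {
  "series": [
    {"ax":0,"ay":0,"dz":0,"dx":-0.5,"dy":-4,"az":-0.05,"hand":0},
    {"ax":0,"ay":0,"dz":0,"dx":-0.9,"dy":-8,"az":-0.1,"hand":0},
    {"ax":0,"ay":0,"dz":0,"dx":-1.3,"dy":-12,"az":-0.1,"hand":0},
    {"ax":0,"ay":0,"dz":0,"dx":-1.3,"dy":-12,"az":-0.1,"hand":0},
    {"ax":0,"ay":0,"dz":0,"dx":-1.3,"dy":-12,"az":-0.1,"hand":0}
  ]
}}

```text
clock: 1.6
eef_pos: [501.0, 26.5, 230.9]
tool_rot: [3.141, -0.001, -2.803]
force: [-0.5, 0.3, -0.7]
width: 85.2
gripper_force: 0.0
```

```bash
python3 - <<'E'
from h import *
import pickle
d=snap('wrist','w.png');pickle.dump(d,open('w.pkl','wb'));s=read_state();print(s['eef_pos'],s['tool_rot'],-np.array(d['R']).T@d['t'])
E
```

```text
[500.75889108  27.99905884 231.02229504] [ 3.14066306e+00 -6.54663199e-04 -2.80046972e+00] [429.04506098  -0.70512759 373.24929335]
```

View pics/w.png

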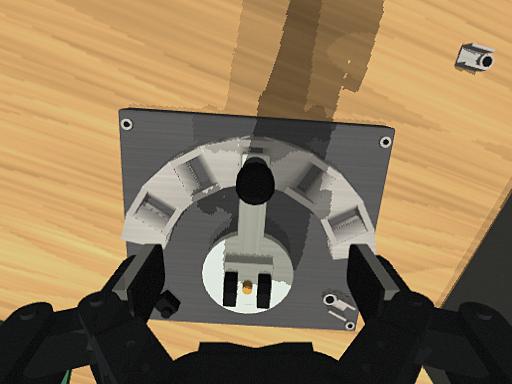

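The wrist view shows the knob centred at about (255,181) and the pivot post at about (247,287), with the arm straight between them.

```bash
python3 - <<'E'
from h import *
import pickle;a,b=pickle.load(open('v0.pkl','rb'));d=pickle.load(open('w.pkl','rb'))
g=d['pixels'].max(2); m=(g<40).astype(np.uint8)
n,l,s,c=cv2.connectedComponentsWithStats(m)
i=l[181,255];print(s[i],c[i])
rk=[ray(a,239.5,166.1),ray(b,258.3,219.6),ray(d,*c[i])]
rp=[ray(a,(383/5)+204.6,(165/5)+129.6),ray(b,247.8,179.8),ray(d,247,287)]
def tri(rs):
    A=0;B=0
    for o,r in rs:
        r=r/np.linalg.norm(r);M=np.eye(3)-np.outer(r,r);A=A+M;B=B+M@o
    return np.linalg.solve(A,B)
def err(P,rs): return [round(float(np.linalg.norm(np.cross(P-o,r/np.linalg.norm(r)))),1) for o,r in rs]
k=tri(rk);p=tri(rp);print(k,err(k,rk),p,err(p,rp))
v=k-p;print(np.hypot(v[0],v[1]),np.arctan2(-v[1],-v[0]))
E
```

```text
[ 236  158   39   47 1402] [254.75820257 181.9807418 ]
[500.82042949  25.43122185 120.77358135] [0.7, 1.6, 2.2] [614.78333307  57.30311566  99.99996719] [2.6, 0.9, 3.3]
118.33579766224285 0.2727017610349022
```

Call:
{"api": "send_rows", "payload": {
  "series": [
    {"ax":0,"ay":0,"dz":4,"dx":0,"dy":-0.1,"az":0,"hand":0},
    {"ax":0,"ay":0,"dz":7.5,"dx":0,"dy":-0.1,"az":0,"hand":0},
    {"ax":0,"ay":0,"dz":10,"dx":0,"dy":-0.1,"az":0,"hand":0.2},
    {"ax":0,"ay":0,"dz":12,"dx":0,"dy":-0.1,"az":0,"hand":0.3},
    {"ax":0,"ay":0,"dz":12.9,"dx":0,"dy":-0.1,"az":0,"hand":0.3},
    {"ax":0,"ay":0,"dz":12.9,"dx":0,"dy":-0.1,"az":0,"hand":0.3},
    {"ax":0,"ay":0,"dz":12.9,"dx":0,"dy":-0.1,"az":0,"hand":0.3}
  ]
}}

```text
clock: 2.35
eef_pos: [501.9, 27.4, 102.9]
tool_rot: [3.142, 0.001, -2.799]
force: [-0.5, -0.3, -0.4]
width: 59.6
gripper_force: 0.0
```

```bash
python3 - <<'E'
from h import *
d=snap('side','s2.png');w=snap('wrist','w2.png');s=read_state();print(s['eef_pos'],s['tool_rot'],s['force'],s['width'])
A=cv2.resize(d['pixels'][120:220,190:310],(480,400));W=cv2.resize(w['pixels'],(320,240))
C=np.zeros((400,800,3),np.uint8);C[:,:480]=A;C[:240,480:]=W
cv2.imwrite('pics/e.png',C[:,:,::-1])
E
```

```text
[502.31631191  26.98247085 103.36845411] [-3.14122957e+00  2.07828437e-03 -2.79990903e+00] [0.38198315 0.01979084 0.42186875] 59.63369051187688
```

View pics/e.png

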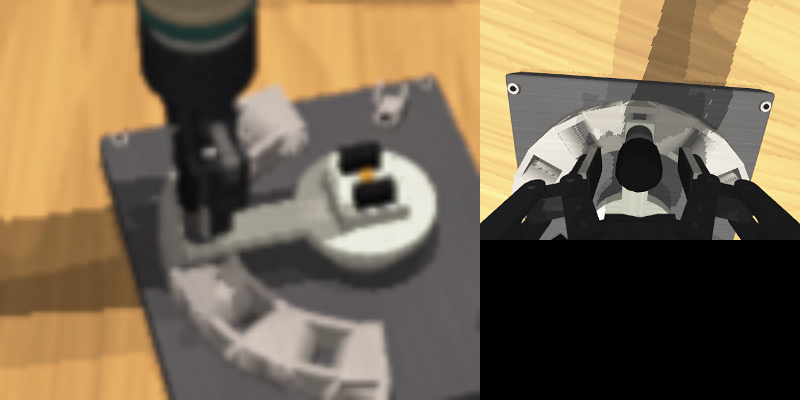

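The knob is centred between the pads (composite ~(638,162)) and the tips clear the arm, so I'm closing on it.

Call:
{"api": "send_rows", "payload": {
  "series": [
    {"ax":0,"ay":0,"dz":0.3,"dx":-0.1,"dy":-0.1,"az":0,"hand":0.3},
    {"ax":0,"ay":0,"dz":0.3,"dx":-0.1,"dy":-0.1,"az":0,"hand":0.9},
    {"ax":0,"ay":0,"dz":0.3,"dx":-0.1,"dy":-0.1,"az":0,"hand":0.9},
    {"ax":0,"ay":0,"dz":0.3,"dx":-0.1,"dy":-0.1,"az":0,"hand":0.9},
    {"ax":0,"ay":0,"dz":0.3,"dx":-0.1,"dy":-0.1,"az":0,"hand":0.9},
    {"ax":0,"ay":0,"dz":0.3,"dx":-0.1,"dy":-0.1,"az":0,"hand":0.9},
    {"ax":0,"ay":0,"dz":0.3,"dx":-0.1,"dy":-0.1,"az":0,"hand":0.9}
  ]
}}

```text
clock: 3.15
eef_pos: [503.1, 25.9, 99.7]
tool_rot: [-3.141, 0.001, -2.801]
force: [-0.7, -0.3, 5.6]
width: 30.6
gripper_force: 59.0
```

Call:
{"api": "send_rows", "payload": {
  "series": [
    {"ax":0,"ay":0,"dz":-0.6,"dx":0,"dy":0,"az":0,"hand":0.9},
    {"ax":0,"ay":0,"dz":-1.2,"dx":0,"dy":0,"az":0,"hand":0.9},
    {"ax":0,"ay":0,"dz":-1.8,"dx":0,"dy":0,"az":0,"hand":0.9},
    {"ax":0,"ay":0,"dz":-2.3,"dx":0,"dy":0,"az":0,"hand":0.9},
    {"ax":0,"ay":0,"dz":-2.8,"dx":0,"dy":0,"az":0,"hand":0.9},
    {"ax":0,"ay":0,"dz":-2.8,"dx":0,"dy":0,"az":0,"hand":0.9},
    {"ax":0,"ay":0,"dz":-2.8,"dx":0,"dy":0,"az":0,"hand":0.9}
  ]
}}

```text
clock: 3.85
eef_pos: [502.6, 25.9, 127.2]
tool_rot: [3.141, -0.0, -2.8]
force: [1.6, 0.6, -10.8]
width: 30.8
gripper_force: 60.0
```

```bash
python3 - <<'E'
from h import *
d=snap('side','s3.png');s=read_state();print(s['eef_pos'],s['tool_rot'],s['force'],s['width'],s['gripper_force'])
A=cv2.resize(d['pixels'][110:220,190:310],(600,550),interpolation=2)
cv2.imwrite('pics/f.png',A[:,:,::-1])
E
```

```text
[502.66995626  25.92606224 127.08831561] [ 3.14143881e+00 -2.93410258e-04 -2.80040788e+00] [  2.61917138   0.01370788 -10.16434504] 30.78613235800513 60.01020133495331
```

View pics/f.png

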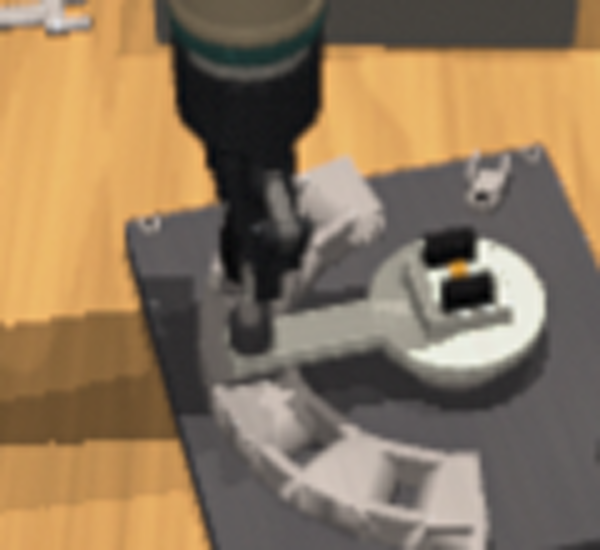

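The knob is 27.5 mm up with about 10 N of spring force, so the pin is clear. I'm swinging the first half and checking the force.

Call:
{"api": "send_rows", "payload": {
  "series": [
    {"ax":0,"ay":0,"dz":0,"dx":0.03,"dy":-0.52,"az":0,"hand":0.9},
    {"ax":0,"ay":0,"dz":0,"dx":0.03,"dy":-1.05,"az":0,"hand":0.9},
    {"ax":0,"ay":0,"dz":0,"dx":0,"dy":-1.57,"az":0,"hand":0.9},
    {"ax":0,"ay":0,"dz":0,"dx":-0.04,"dy":-2.09,"az":0,"hand":0.9},
    {"ax":0,"ay":0,"dz":0,"dx":-0.11,"dy":-2.6,"az":0,"hand":0.9},
    {"ax":0,"ay":0,"dz":0,"dx":-0.19,"dy":-3.13,"az":0,"hand":0.9},
    {"ax":0,"ay":0,"dz":0,"dx":-0.19,"dy":-3.13,"az":0,"hand":0.9}
  ]
}}

```text
clock: 4.6
eef_pos: [515.6, -3.9, 127.3]
tool_rot: [-3.141, 0.0, -2.802]
force: [1.2, 0.5, -9.3]
width: 30.4
gripper_force: 60.0
```

Call:
{"api": "send_rows", "payload": {
  "series": [
    {"ax":0,"ay":0,"dz":0,"dx":-0.12,"dy":-0.51,"az":0,"hand":0.9},
    {"ax":0,"ay":0,"dz":0,"dx":-0.25,"dy":-1.02,"az":0,"hand":0.9},
    {"ax":0,"ay":0,"dz":0,"dx":-0.41,"dy":-1.52,"az":0,"hand":0.9},
    {"ax":0,"ay":0,"dz":0,"dx":-0.58,"dy":-2.01,"az":0,"hand":0.9},
    {"ax":0,"ay":0,"dz":0,"dx":-0.78,"dy":-2.5,"az":0,"hand":0.9},
    {"ax":0,"ay":0,"dz":0,"dx":-1,"dy":-2.97,"az":0,"hand":0.9},
    {"ax":0,"ay":0,"dz":0,"dx":-1,"dy":-2.97,"az":0,"hand":0.9},
    {"ax":0,"ay":0,"dz":0,"dx":-1,"dy":-2.97,"az":0,"hand":0.9}
  ]
}}

```text
clock: 5.4
eef_pos: [534.5, -27.7, 127.3]
tool_rot: [-3.142, 0.0, -2.801]
force: [1.7, 1.1, -9.8]
width: 30.5
gripper_force: 60.0
```

```bash
python3 - <<'E'
from h import *
d=snap('side','s4.png');w=snap('wrist','w4.png');s=read_state();print(s['eef_pos'],s['tool_rot'],s['force'],s['width'],s['gripper_force'])
A=cv2.resize(d['pixels'][130:230,200:320],(480,400));W=cv2.resize(w['pixels'],(320,240))
C=np.zeros((400,800,3),np.uint8);C[:,:480]=A;C[:240,480:]=W
cv2.imwrite('pics/g.png',C[:,:,::-1])
E
```

```text
[534.29776071 -27.44687096 127.26795211] [ 3.14146277e+00 -1.68510042e-04 -2.80013155e+00] [  0.82846178   1.22392463 -10.28428967] 30.560578465854086 60.00360667705536
```

View pics/g.png

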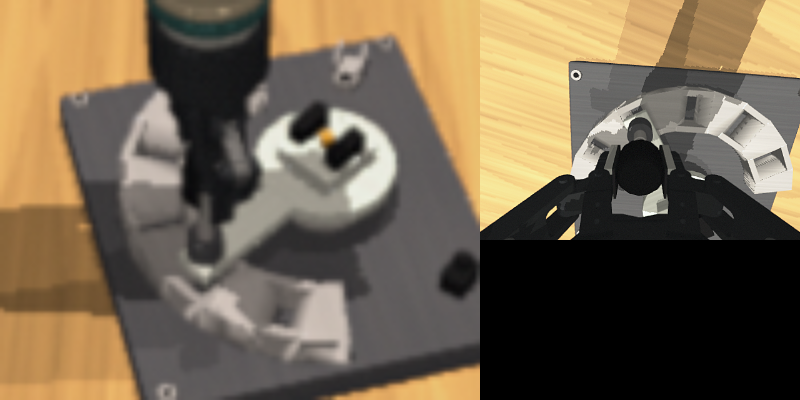

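The arm lies over the next hole: one hole shows beyond it on the clip side, and the vacated one and two others on the far side. Releasing so the plunger snaps home, then rising.

Call:
{"api": "send_rows", "payload": {
  "series": [
    {"ax":0,"ay":0,"dz":0,"dx":0,"dy":0,"az":0,"hand":0.2},
    {"ax":0,"ay":0,"dz":0,"dx":0,"dy":0,"az":0,"hand":0.2},
    {"ax":0,"ay":0,"dz":0,"dx":0,"dy":0,"az":0,"hand":0.2},
    {"ax":0,"ay":0,"dz":0,"dx":0,"dy":0,"az":0,"hand":0.2},
    {"ax":0,"ay":0,"dz":0,"dx":0,"dy":0,"az":0,"hand":0.2},
    {"ax":0,"ay":0,"dz":-2,"dx":0,"dy":0,"az":0,"hand":0.2},
    {"ax":0,"ay":0,"dz":-5,"dx":0,"dy":0,"az":0,"hand":0.2},
    {"ax":0,"ay":0,"dz":-9,"dx":0,"dy":0,"az":0,"hand":0.2},
    {"ax":0,"ay":0,"dz":-12,"dx":0,"dy":0,"az":0,"hand":0.2},
    {"ax":0,"ay":0,"dz":-12,"dx":0,"dy":0,"az":0,"hand":0.2}
  ]
}}

```text
clock: 6.5
eef_pos: [537.3, -27.6, 251.6]
tool_rot: [-3.138, 0.008, -2.801]
force: [0.3, 0.6, 0.4]
width: 68.2
gripper_force: 0.0
```

```bash
python3 - <<'E'
from h import *
d=snap('side','s5.png');w=snap('wrist','w5.png');s=read_state();print(s['eef_pos'],s['force'],s['width'])
g=w['pixels'].max(2); m=(g<40).astype(np.uint8)
n,l,st,c=cv2.connectedComponentsWithStats(m)
for i in range(1,n):
    if 150<st[i][4]<4000: print(st[i],c[i],onz(w,*c[i],120),onz(w,*c[i],147))
A=cv2.resize(d['pixels'][130:230,200:320],(480,400));W=cv2.resize(w['pixels'],(320,240))
C=np.zeros((400,800,3),np.uint8);C[:,:480]=A;C[:240,480:]=W
cv2.imwrite('pics/i.png',C[:,:,::-1])
E
```

```text
[534.52835429 -27.67855491 247.7736617 ] [ 0.57765982 -0.15169121 -0.83297075] 68.0703840430336
[ 241  149   36   45 1205] [258.46721992 171.7626556 ] [530.28800065 -28.85797418 120.        ] [523.59600237 -31.46505203 147.        ]
[281 256  22  34 404] [291.42079208 271.98514851] [615.50022081  36.18351136 120.        ] [600.32718806  27.10295964 147.        ]
[206 271  24  27 415] [217.64337349 283.9373494 ] [653.08872695 -28.22892912 120.        ] [634.17457096 -30.89861481 147.        ]
```

View pics/i.png

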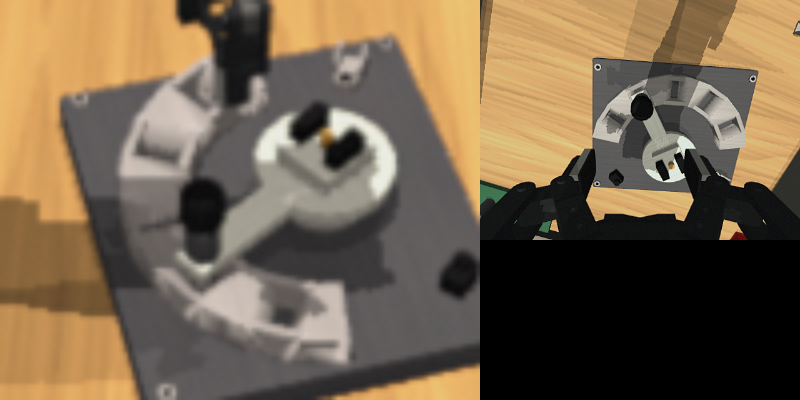

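The knob sits on the new hole, low over its collar; side composite ~(202,207). I'm checking its height by crossing the two views.

```bash
python3 - <<'E'
from h import *
d=get_image('side');w=get_image('wrist')
def c(d,u,v):
    m=(d['pixels'].max(2)<40).astype(np.uint8);n,l,s,ce=cv2.connectedComponentsWithStats(m);print(s[l[v,u]]);return ce[l[v,u]]
print(cross(ray(d,202/4+199.6,207/4+129.6),ray(w,*c(w,258,172))), read_state()['force'])
E
```

```text
[ 240  153   36   44 1234]
(array([530.3751554 , -28.8835697 , 122.09427172]), np.float64(1.185975087848301)) [ 0.07102946 -0.12046219 -0.85588066]
```

```bash
python3 -c "
from cell import finish_job
print(finish_job())"
```

```text
the job is handed in; nothing more can be done
None
```

I pulled the plunger 27.5 mm up, swung the arm one hole (30°) towards the steel-clip bin (right side, -0.524 rad), and released it. The knob then measured 122 mm high against about 121 mm when home at the start, so it looks fully seated, and I handed the job in with the gripper clear.

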